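Lay the thread-shade case on its back against the rail

TASK

Push the top of the standing red thread-shade case so that it tips over towards the dark rail of the board and lies on its back, coloured bobbins facing up. Then push it along the board, without ever lifting it, until its top end is squarely flush against the rail. Leave the white button case standing where it is and the other things undisturbed.

Things in the scene. Friction and masses are not known exactly. Their poses are not given: they have to be found in the camera images.
- board: Fixed flat light-wood viewing board, 360 (x) by 480 (y) by 12 mm thick, lying on the table. Origin: centre of its underside, on the table. Its +x axis points horizontally away from the robot's side towards the rail, +y along the rail, z up.
- rail (a point): Point at mid-length of the rail's straight face that looks to the cases, at the board's top surface (12 mm above the table), axes as the board's: the face is the plane x = 0 here. The rail is a fixed dark-wood strip, 440 mm long along y, 14 mm thick in x and 30 mm high above the board; behind it is a ledge where thread spools stand.
- shade_case: The red case to be tipped: rigid box 40 (its x) by 100 (its y) by 110 mm (its z), loose, 0.2 to 0.42 kg, evenly balanced, standing on its 40 by 100 end on the board, left or right of the white case. Origin: centre of that lower end; +z to its top end. Its -x side, a window with twelve coloured bobbins, looks away from the rail (within 13 degrees); its +x side is the plain back.
- shade_mid (a point): Centre of the red case, axes as the case's. 67 mm above the table standing, 32 mm lying on its back (its own -x then up, its upper side 52 mm above the table). Pushed near the top it tips about its lower back edge, does not slide, and falls by itself once tipped about 20 degrees. Lying, a push of 1 to 5 N slides it on the board.
- shade_top (a point): Centre of the red case's top end face (110 mm from its lower end along its +z); this face goes against the rail. When the case has fallen over, this end is still some 35 to 70 mm short of the rail. Turned more than about 12 degrees off square it can jam when one corner meets the rail, so square it on the way (pushing on the corner that lags behind, or with two fingers side by side).
- button_case: Bystander: white case of the same size and build, with six large buttons in its window, loose, standing on end beside the red one, centres about 230 mm apart. It stays standing. Origin: centre of its lower end, z up.
- jar: Bystander: loose clear glass jar with white cap, 64 mm across, 85 mm high, on the table to the robot's right. Origin: centre of its underside.
- hoop: Bystander: loose light-wood embroidery hoop lying on the table to the robot's left, 150 mm across, 12 mm high. Origin: centre of its underside.
- pin_bowl: Bystander: loose small white ceramic bowl, 90 mm across, 40 mm high, on the table to the robot's left. Origin: centre of its underside.
- spool_green: Bystander: loose wooden spool with green thread, 34 mm across, 40 mm high, on the ledge behind the rail. Origin: centre of its underside.
- spool_brown: Bystander: the same with copper-brown thread.
- spool_blue: Bystander: the same with blue thread.
Not all that is in view belongs to the job. Leave any green or turquoise look-alike of the shade_case alone.

How it is judged:
On the way, in this order (a step that is already met when the one before it is completed fails the run):
1. the red case lies flat on its back on the board, bobbins up, not yet home against the rail (angle between shade_case's own x axis and vertical above 2.95 rad and height (world z) of shade_mid between 0.022 and 0.042 m), for 0.1 s.
2. the red case has been pushed with its top end squarely against the rail (all of step 1 and x of shade_top in the frame of rail between -0.006 and 0.006 m and angle between the z axis of shade_case and the x axis of board, either way round below 0.08 rad and y of shade_top in the frame of rail between -0.2 and 0.2 m), for 0.2 s.
At the end, for the whole second after the job is handed in: The red case lies at rest flat on its back on the board (bobbins up, within 0.19 rad), the centre of its top end within 6 mm of the rail's face and its length square to the rail within 0.08 rad (4.6 degrees); the white case still stands within 20 mm of its start (all of step 2 and linear speed of shade_case below 0.02 m/s and distance of button_case from where it was at the start of the episode below 0.02 m and angle between button_case's own z axis and vertical below 0.1 rad); the robot touches nothing.
It fails at once if the red case is lifted off the board (its centre rises above 90 mm; tipping takes it to 71 mm) (height (world z) of shade_mid above 0.09 m).
It fails at once if the red case is lifted while lying (angle between shade_case's own z axis and vertical above 1.4 rad and height (world z) of shade_mid above 0.06 m).
It fails at once if the white case is knocked over or shifted by more than 20 mm (angle between button_case's own z axis and vertical above 0.3 rad or distance of button_case from where it was at the start of the episode above 0.02 m).
It fails at once if another loose thing is moved by more than 20 mm (distance of any of jar, hoop, pin_bowl, spool_green, spool_brown, spool_blue from where it was at the start of the episode above 0.02 m).
It also fails if it takes over 51 s, if anything falls off the work surface, if the arm or the gripper's body presses on something with over 40 N, if the wrist force passes 120 N, or if a joint passes its speed limit or range.

ROBOT

A 6-joint arm with a two-finger parallel gripper is mounted at the origin on the work surface. World frame = base frame: x ahead of the robot, y to its left, z up, the work surface at z = 0. Lengths are in m, angles in rad, forces in N, time in s.
With the tool pointing down it reaches from about 0.3 to 1 m from the base axis. Payload 5.1 kg.
Tool frame: the origin (TCP) lies on the mounting face of the last link; the fingertips stand 190 mm ahead of it and the grasp point (between the pads) lies 171 mm ahead of it; z points along the fingers, y is the line along which they close (so a half turn about z gives the same grasp; the last joint's range is limited). The gripper opens to 95 mm and grips with 3 to 60 N. Pads are 20 mm wide; open, the fingers measure 119 mm over their backs; the gripper's body (75 mm by 180 mm) begins 59 mm behind the grasp point.
Start: joints at [-1.198, 0.124, 1.65, -0, 1.367, -0.083], TCP at [0.286, -0.584, 0.405] pointing down, gripper open.
Joint ranges: [-2.61, 2.61], [-1.02, 2.33], [0.03, 2.71], [-1.35, 4.49], [0.32, 2.68], [-2.91, 2.91]. Speed limits (rad/s): [2.57, 2.57, 3.14, 3.14, 3.14, 3.14].

INTERFACE

Orientations are given as a unit quaternion [w, x, y, z].
In Python, from cell import manip, eyes, ticket gives the robot as it stands. The module is installed in compiled form; this text tells all that it offers.
- The arm moves only by the tool move_arm, never from a script. Its argument "motion" is a list of rows, each an object with "xyz": the shift along the tool's x, y, z in units of 120 mm (1.0 is 120 mm), a list of three; "dr": the turn, a rotation vector about the tool's x, y, z in units of 6 degrees (1.0 is 6 degrees), a list of three. A call has 1 to 8 rows; each row shifts and turns the commanded pose from where the row before left it, along the tool's axes as they then stand; what a row does not reach is not made up. A row lasts 1/10 s, in which the tool goes at most 50 mm and 8.59 degrees, less where a joint would pass 70% of its speed; a pose out of reach is approached as far as the arm can. A call with a number of a shift or a turn outside -1 to 1 is refused whole. A call with a gripper value outside its range is refused whole. "fingers" is the gripper's target within -1 to 1 (shut at 1, half-way at 0, fully open at -1), set as the call begins (left out, the last holds). The fingers move at their own pace and stop on an object; "force" is the grip in N (left out, the last holds). Time passes only in rows, so rows that do not move let the fingers close. It gives the time, the measured TCP pose, the force, the opening and the grip force at its end, in the units of the state.
- manip.read_state(): the state, without advancing time (a new reading comes with each control period).
- eyes.get_image(name): name is "scene" or "top" or "wrist"; returns the picture (384x512x3 uint8, red, green, blue); there is no depth.
- eyes.camera_info(name): a dict with "fx", "fy", "cx", "cy" (pixels), "k1" (the pictures are not rectified: a ray, as slopes to the right and down, at radius r is drawn at 1 + k1 r^2 times it, then the intrinsics apply), "R" (3x3) and "t" (3): a world point X has camera coordinates R X + t. Camera axes: x right, y down, z forward; pixel columns grow to the right and rows downward; lengths in m; the calibration is good to about 2 mm. A picture is of the moment at which its call begins: read the wrist's pose just before it. camera_info takes no time and is no camera call; for the wrist camera it gives the pose at the moment of the call.
- ticket.job_done(): hands the job in; it is judged then, once.
The state is a dict: "clock": time; "q": joint angles; "joint_vel": joint speeds; "joint_torque": joint torques, N m; "tcp_pos": TCP position; "tool_rot": TCP orientation; "force": force on the tool from outside, world axes, zero at the start; "ft_torque": the same for the moment, N m; "finger_gap": finger opening in m; "finger_force": force on a finger pad.
Only numpy, scipy, OpenCV 4.12 (cv2) and the standard library are available. Lean on these libraries where they do the work, as an engineer would, in place of code of your own. Each camera call takes 0.05 s, during which the arm holds its last target. There are 200 camera calls.

## Working session

There is one attempt and no reset: what is moved stays moved. The work goes in short steps, Python scripts to look and compute and a tool call to move; the robot and the scene stay as the last step left them, time stands still between calls to the robot, and variables do not carry over. Pictures are saved under pics/ and viewed, at most 10 in all, crops included, and the job is handed in when it is done.

Besides the shell and the picture viewer there is one more tool, called after "Call:" as name(argument=value, ...) on one line, values as JSON. move_arm: Moves the arm, as the interface text tells. Shifts and turns lie within -1 to 1; 1 stands for 120 mm of shift or 6 degrees of turn. Its arguments: {"type":"object","properties":{"motion":{"type":"array","items":{"type":"object","properties":{"xyz":{"type":"array","items":{"type":"number","minimum":-1,"maximum":1}},"dr":{"type":"array","items":{"type":"number","minimum":-1,"maximum":1}}}}},"fingers":{"type":"number"},"force":{"type":"number"}},"required":["motion"]}

```bash
mkdir -p pics
cat > h.py <<'E'
import numpy as np, cv2
from cell import manip, eyes, ticket
def grab(n,f):
    im=eyes.get_image(n); cv2.imwrite('pics/'+f,cv2.cvtColor(im,cv2.COLOR_RGB2BGR)); return im
def ray(n,uv,info=None):
    c=info or eyes.camera_info(n); K=np.array([[c['fx'],0,c['cx']],[0,c['fy'],c['cy']],[0,0,1]])
    p=cv2.undistortPoints(np.array(uv,float).reshape(-1,1,2),K,np.array([c['k1'],0,0,0.]),None,None,None) if 0 else None
    d=(np.array(uv,float).reshape(-1,2)-[c['cx'],c['cy']])/[c['fx'],c['fy']]
    s=d.copy()
    for _ in range(20): s=d/(1+c['k1']*(s**2).sum(1,keepdims=True))
    R=np.array(c['R']);t=np.array(c['t'])
    return -R.T@t, np.c_[s,np.ones(len(s))]@R
def onz(n,uv,z,info=None):
    o,d=ray(n,uv,info); return o+d*((z-o[2])/d[:,2:])
def proj(n,X,info=None):
    c=info or eyes.camera_info(n); P=np.atleast_2d(X)@np.array(c['R']).T+c['t']
    s=P[:,:2]/P[:,2:]; s=s*(1+c['k1']*(s**2).sum(1,keepdims=True)); return s*[c['fx'],c['fy']]+[c['cx'],c['cy']]
E
python3 - <<'E'
from h import *
np.set_printoptions(precision=3,suppress=True)
print(manip.read_state())
for n in('scene','top'):
    grab(n,n+'0.png'); c=eyes.camera_info(n); print(n,ray(n,[[256,192]]),c['fx'],c['k1'])
E
```

```text
{'clock': 0.0, 'q': array([-1.198,  0.125,  1.652, -0.   ,  1.367, -0.083]), 'joint_vel': array([-0.001,  0.   , -0.   ,  0.   ,  0.001,  0.   ]), 'joint_torque': array([ -0.001, -41.76 , -35.994,   0.077,   0.049,  -0.   ]), 'tcp_pos': array([ 0.286, -0.583,  0.403]), 'tool_rot': array([-0.001,  0.974,  0.226, -0.   ]), 'force': array([-0.415, -0.411,  1.119]), 'ft_torque': array([-0.025,  0.019, -0.034]), 'finger_force': 0.0, 'finger_gap': 0.09484605370604886}
scene (array([ 1.286, -0.357,  0.88 ]), array([[-0.666,  0.314, -0.677]])) 390.0527003419008 -0.12783213236477914
top (array([ 0.347, -0.018,  1.201]), array([[ 0.147,  0.025, -0.99 ]])) 370.60932333619365 -0.056798749008401005
```

View pics/scene0.png

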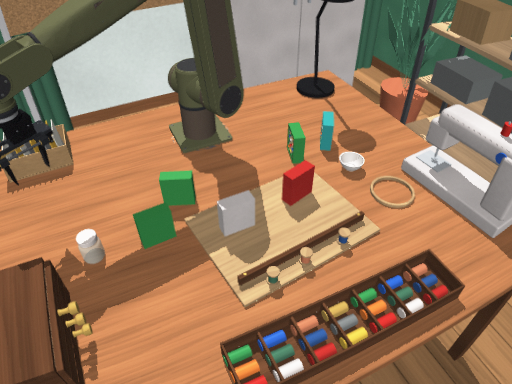

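View pics/top0.png

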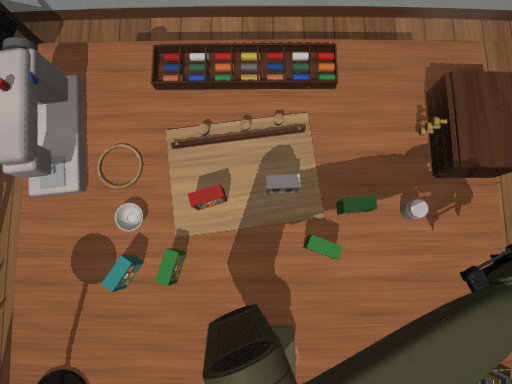

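The scene view shows the red case at (298,183), left of the white case at (236,213), with the rail between them and the spools. In the top view the red case is at (207,197), the white at (283,184), and the rail runs from about (172,143) to (305,128).

Run:
```python
from h import *
np.set_printoptions(precision=4,suppress=True)
im=cv2.imread('pics/top0.png'); c=im[105:245,155:335]
cv2.imwrite('pics/crop0.png',cv2.resize(c,None,fx=4.4,fy=4.2,interpolation=cv2.INTER_CUBIC))
h=cv2.cvtColor(im,cv2.COLOR_BGR2HSV)
red=((h[...,0]<6)|(h[...,0]>174))&(h[...,1]>170)&(h[...,2]>90)
m=np.zeros(red.shape,np.uint8); m[170:225,180:240]=red[170:225,180:240]*255
pts=cv2.findNonZero(m); r=cv2.minAreaRect(pts); print('red',r, cv2.boxPoints(r).tolist())
h_=cv2.convexHull(pts).reshape(-1,2); print(onz('top',cv2.boxPoints(r),.122))
# rail dark
g=im[...,2].astype(int)
mm=np.zeros(g.shape,np.uint8); mm[120:152,168:310]=(g[120:152,168:310]<95)*255
for u in range(180,302,12):
    v=np.where(mm[:,u])[0]; print(u,v.min() if len(v) else None,v.max() if len(v) else None, im[140-int((u-180)*.1)-6:140-int((u-180)*.1)+10,u,2])
```

```text
red ((206.24179077148438, 197.2657470703125), (18.118070602416992, 33.927467346191406), 72.47443389892578) [[187.33749389648438, 193.7355194091797], [219.69015502929688, 183.51890563964844], [225.14608764648438, 200.7959747314453], [192.79342651367188, 211.01258850097656]]
[[0.504  0.2113 0.122 ]
 [0.5337 0.1162 0.122 ]
 [0.4822 0.0997 0.122 ]
 [0.4528 0.1941 0.122 ]]
180 141 147 [162 158 151 146 143  96  95  74  75  72  74  68  52  70 126 148]
192 139 145 [160 147 147 143  97  96  94  75  77  75  71  50  57  96 152 155]
204 122 144 [145 112  47  55  97  79  72  74  75  75  61  55  80 140 160 157]
216 137 142 [152 152 145 100  95  95  74  75  77  73  52  70 124 168 160 157]
228 134 141 [158 155 146  98  94  73  73  79  74  62  55  84 146 166 164 164]
240 134 139 [152 152 140 101  99  99  77  74  78  70  54  75 127 167 162 166]
252 132 137 [153 150 140  96  96  77  78  74  74  61  52  99 163 164 165 163]
264 130 136 [149 144 135  96  94  79  75  77  72  52  72 119 155 159 157 160]
276 123 134 [ 95 145  87  91  78  78  77  74  57  53  98 155 147 151 155 159]
288 125 133 [132  92  94  90  81  75  77  72  55  72 123 157 154 149 151 156]
300 124 131 [152 135  89  85  85 116 125  87  67  59  96 157 154 153 144 148]
```

View pics/crop0.png

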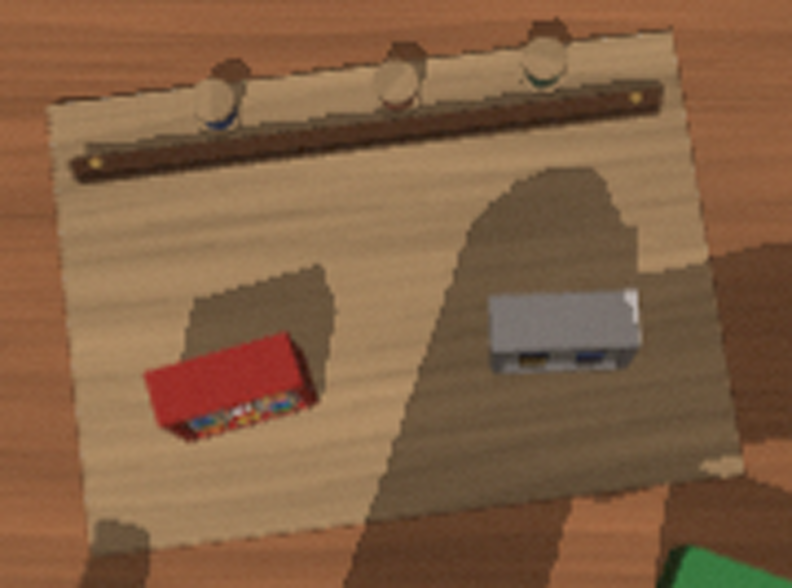

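The crop shows the red top-face corners at about (188,194), (220,184.5), (224.5,196) and (193,205.5). The rail's lower edge runs from about (180,147.6) to (300,132). The white case top's left edge is at u≈266.

```bash
cat >> h.py <<'E'
np.set_printoptions(precision=4,suppress=True)
def railfit(im):
    # im RGB from top; rail lower edge, subpixel crossing of R=105
    P=[]
    for u in range(180,301,6):
        v0=int(147.5-(u-180)*.127); col=im[:,u,0].astype(float)
        for v in range(v0-3,v0+5):
            if col[v]<108<=col[v+1]: P.append((u,v+(108-col[v])/(col[v+1]-col[v]))); break
    W=onz('top',np.array(P),.012)[:,:2]
    vx,vy,x0,y0=cv2.fitLine(W.astype(np.float32),cv2.DIST_HUBER,0,.001,.001).ravel()
    if vy<0: vx,vy=-vx,-vy
    res=(W-[x0,y0])@np.array([vy,-vx]); return np.array([x0,y0]),np.array([vx,vy]),res
E
python3 - <<'E'
from h import *
im=cv2.cvtColor(cv2.imread('pics/top0.png'),cv2.COLOR_BGR2RGB)
p,yv,res=railfit(im); xv=np.array([yv[1],-yv[0]]); print('rail',p,yv,'yaw deg',np.degrees(np.arctan2(xv[1],xv[0])),np.abs(res).max())
bc=onz('top',[[166.2,129.5],[307.8,112.6],[323.5,216.5],[176,235.5]],.012); print('board',bc,[np.linalg.norm(bc[i]-bc[(i+1)%4]) for i in range(4)])
rt=onz('top',[[188.2,194],[220.4,184.5],[224.5,196.2],[192.7,205.5]],.122)
print('red',rt,[np.linalg.norm(rt[i]-rt[(i+1)%4]) for i in range(4)],rt.mean(0))
wt=onz('top',[[266.1,175.7],[299.8,174.3],[300.5,187.4],[266.8,188.8]],.122)
print('white',wt,[np.linalg.norm(wt[i]-wt[(i+1)%4]) for i in range(4)],wt.mean(0))
for n,c in(('red',rt),('white',wt)):
    d=c[0]-c[1]; d=d/np.linalg.norm(d); e=c[3]-c[2]; e/=np.linalg.norm(e); print(n,'yaw',np.degrees(np.arctan2(-d[0],d[1])),np.degrees(np.arctan2(-e[0],e[1])),'dist to rail',(p-c[:,:2])@xv)
s=manip.read_state(); 
from scipy.spatial.transform import Rotation as R
q=s['tool_rot']; print(R.from_quat(q[[1,2,3,0]]).as_matrix())
E
```

```text
rail [0.7004 0.0541] [-0.1242  0.9923] yaw deg 7.1373396 0.0008351850754679197
board [[ 0.7374  0.3111  0.012 ]
 [ 0.7927 -0.1636  0.012 ]
 [ 0.4422 -0.2051  0.012 ]
 [ 0.3855  0.268   0.012 ]] [np.float64(0.47799221650293244), np.float64(0.35296353501130184), np.float64(0.4765223056845608), np.float64(0.35452999338277624)]
red [[0.5032 0.2087 0.122 ]
 [0.5307 0.1141 0.122 ]
 [0.4958 0.1017 0.122 ]
 [0.4691 0.1947 0.122 ]] [np.float64(0.09855300982740017), np.float64(0.037100863890006226), np.float64(0.09679874671053317), np.float64(0.03690156841769359)] [0.4997 0.1548 0.122 ]
white [[ 0.5561 -0.0211  0.122 ]
 [ 0.5595 -0.1212  0.122 ]
 [ 0.5201 -0.1224  0.122 ]
 [ 0.5167 -0.0228  0.122 ]] [np.float64(0.10016911264061694), np.float64(0.03943321700661171), np.float64(0.09961990693897828), np.float64(0.03936065168243492)] [ 0.5381 -0.0719  0.122 ]
red yaw 16.232241245813896 16.028886178380525 dist to rail [0.1765 0.1609 0.1971 0.2121]
white yaw 1.9730287954857817 1.9304959000348971 dist to rail [0.1526 0.1616 0.2009 0.1918]
[[ 0.8979  0.4402 -0.0007]
 [ 0.4402 -0.8979  0.0018]
 [ 0.0002 -0.0019 -1.    ]]
```

Call:
move_arm(motion=[{"xyz": [0.075, -0.1, 0]}, {"xyz": [0.15, -0.2, 0]}, {"xyz": [0.15, -0.2, 0]}, {"xyz": [0.15, -0.2, 0]}, {"xyz": [0.15, -0.2, 0]}, {"xyz": [0.15, -0.2, 0]}, {"xyz": [0.15, -0.2, 0]}, {"xyz": [0.15, -0.2, 0]}], fingers=-0.45)

```text
invalid input
```

Call:
move_arm(motion=[{"xyz": [0.15, -0.2, 0]}, {"xyz": [0.15, -0.2, 0]}, {"xyz": [0.15, -0.2, 0]}, {"xyz": [0.15, -0.2, 0]}, {"xyz": [0.15, -0.2, 0]}, {"xyz": [0.15, -0.2, 0]}, {"xyz": [0.15, -0.2, 0]}, {"xyz": [0.15, -0.2, 0]}])

```text
invalid input
```

Call:
move_arm(motion=[{"xyz": [0.15, -0.2, 0]}, {"xyz": [0.15, -0.2, 0]}, {"xyz": [0.15, -0.2, 0]}, {"xyz": [0.15, -0.2, 0]}, {"xyz": [0.15, -0.2, 0]}, {"xyz": [0.15, -0.2, 0]}, {"xyz": [0, 0, 0], "dr": [0, 0, 0.85]}, {"xyz": [0, 0, 0], "dr": [0, 0, 0.85]}])

```text
invalid input
```

Call:
move_arm(motion=[{"xyz": [0.075, -0.1, 0], "dr": [0, 0, 0]}, {"xyz": [0.15, -0.2, 0], "dr": [0, 0, 0]}, {"xyz": [0.15, -0.2, 0], "dr": [0, 0, 0]}, {"xyz": [0.15, -0.2, 0], "dr": [0, 0, 0]}, {"xyz": [0.15, -0.2, 0], "dr": [0, 0, 0]}, {"xyz": [0.15, -0.2, 0], "dr": [0, 0, 0]}, {"xyz": [0.15, -0.2, 0], "dr": [0, 0, 0]}, {"xyz": [0.15, -0.2, 0], "dr": [0, 0, 0]}], fingers=-0.45)

```text
clock: 0.9
tcp_pos: [0.328, -0.3604, 0.4043]
tool_rot: [-0.0, 0.974, 0.226, 0.0]
force: [0.3, -0.3, 0.2]
finger_gap: 0.069
finger_force: 0.0
```

Call:
move_arm(motion=[{"xyz": [0.15, -0.2, 0], "dr": [0, 0, 0]}, {"xyz": [0.15, -0.2, 0], "dr": [0, 0, 0]}, {"xyz": [0.15, -0.2, 0], "dr": [0, 0, 0]}, {"xyz": [0.15, -0.2, 0], "dr": [0, 0, 0]}, {"xyz": [0.15, -0.2, 0], "dr": [0, 0, 0]}, {"xyz": [0.15, -0.2, 0], "dr": [0, 0, 0]}, {"xyz": [0.15, -0.2, 0], "dr": [0, 0, 0]}, {"xyz": [0.15, -0.2, 0], "dr": [0, 0, 0]}])

```text
clock: 1.7
tcp_pos: [0.3723, -0.1249, 0.4043]
tool_rot: [-0.0, 0.974, 0.226, 0.0]
force: [-0.1, -0.5, 0.2]
finger_gap: 0.0688
finger_force: 0.0
```

Call:
move_arm(motion=[{"xyz": [0.15, -0.2, 0], "dr": [0, 0, 0]}, {"xyz": [0.15, -0.2, 0], "dr": [0, 0, 0]}, {"xyz": [0.15, -0.2, 0], "dr": [0, 0, 0]}, {"xyz": [0.15, -0.2, 0], "dr": [0, 0, 0]}, {"xyz": [0.15, -0.2, 0], "dr": [0, 0, 0]}, {"xyz": [0.15, -0.2, 0], "dr": [0, 0, 0]}, {"xyz": [0, 0, 0], "dr": [0, 0, 0.85]}, {"xyz": [0, 0, 0], "dr": [0, 0, 0.85]}])

```text
clock: 2.5
tcp_pos: [0.4056, 0.0514, 0.4042]
tool_rot: [-0.0, 0.99, 0.138, -0.0]
force: [0.2, -0.7, -0.0]
finger_gap: 0.0692
finger_force: 0.0
```

Call:
move_arm(motion=[{"xyz": [0.08, -0.2, 0], "dr": [0, 0, 0]}, {"xyz": [0.08, -0.2, 0], "dr": [0, 0, 0]}, {"xyz": [0.08, -0.21, 0], "dr": [0, 0, 0]}, {"xyz": [0, 0, 0.25], "dr": [0, 0, 0]}, {"xyz": [0, 0, 0.25], "dr": [0, 0, 0]}, {"xyz": [0, 0, 0.25], "dr": [0, 0, 0]}, {"xyz": [0, 0, 0.23], "dr": [0, 0, 0]}, {"xyz": [0, 0, 0], "dr": [0, 0, 0]}])

```text
clock: 3.3
tcp_pos: [0.4114, 0.1282, 0.2826]
tool_rot: [0.0, 0.99, 0.139, -0.005]
force: [-0.9, -0.4, -0.8]
finger_gap: 0.069
finger_force: 0.0
```

Run:
```python
from h import *
s=manip.read_state(); print(s['tcp_pos'],s['force'])
im=grab('scene','s1.png'); cv2.imwrite('pics/s1c.png',cv2.resize(cv2.imread('pics/s1.png')[60:310,150:450],None,fx=2.4,fy=2.4))
```

```text
[0.4114 0.1282 0.2826] [-0.9198 -0.4276 -0.8325]
```

View pics/s1c.png

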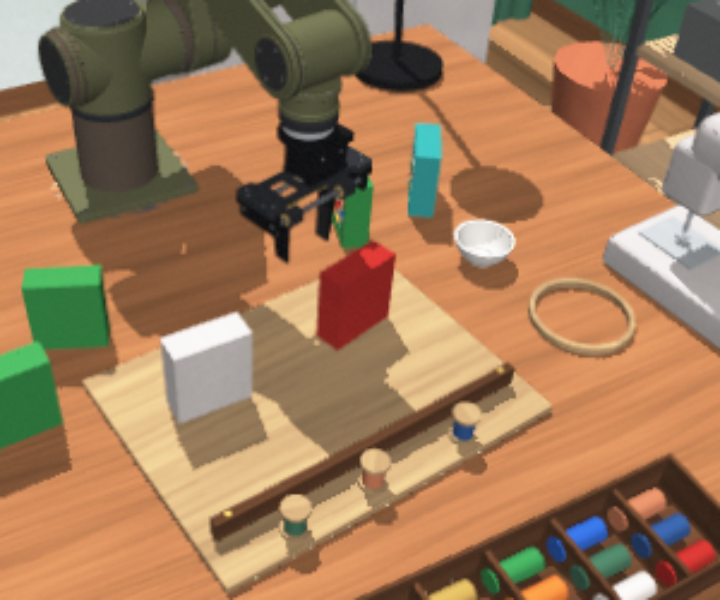

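The fingers stand behind the red case, well clear of everything else. Now the tipping push.

Call:
move_arm(motion=[{"xyz": [0.1, 0, 0], "dr": [0, 0, 0]}, {"xyz": [0.1, 0, 0], "dr": [0, 0, 0]}, {"xyz": [0.1, 0, 0], "dr": [0, 0, 0]}, {"xyz": [0.1, 0, 0], "dr": [0, 0, 0]}, {"xyz": [0.07, 0, 0], "dr": [0, 0, 0]}, {"xyz": [0.05, 0, 0], "dr": [0, 0, 0]}, {"xyz": [0.05, 0, 0], "dr": [0, 0, 0]}, {"xyz": [0.05, 0, 0], "dr": [0, 0, 0]}])

```text
clock: 4.15
tcp_pos: [0.4859, 0.1488, 0.2872]
tool_rot: [-0.0, 0.99, 0.138, -0.0]
force: [-1.5, -0.5, 1.0]
finger_gap: 0.069
finger_force: 0.4
```

Call:
move_arm(motion=[{"xyz": [0.05, 0, 0], "dr": [0, 0, 0]}, {"xyz": [0.05, 0, 0], "dr": [0, 0, 0]}, {"xyz": [0.05, 0, 0], "dr": [0, 0, 0]}, {"xyz": [0.05, 0, 0], "dr": [0, 0, 0]}, {"xyz": [0.03, 0, 0], "dr": [0, 0, 0]}, {"xyz": [0, 0, 0], "dr": [0, 0, 0]}, {"xyz": [0, 0, 0], "dr": [0, 0, 0]}, {"xyz": [0, 0, 0], "dr": [0, 0, 0]}])

```text
clock: 4.95
tcp_pos: [0.512, 0.1563, 0.2871]
tool_rot: [0.0, 0.99, 0.138, -0.0]
force: [0.1, -0.5, -0.6]
finger_gap: 0.0689
finger_force: 0.0
```

Run:
```python
from h import *
s=manip.read_state(); print(s['tcp_pos'],s['force'])
im=grab('scene','s2.png'); grab('top','t2.png')
a=cv2.resize(cv2.imread('pics/s2.png')[130:300,180:400],None,fx=2.4,fy=2.4)
b=cv2.resize(cv2.imread('pics/t2.png')[100:250,150:340],None,fx=2.7,fy=2.72)
h=min(len(a),len(b)); o=np.hstack([a[:h],b[:h]]); print(o.shape); cv2.imwrite('pics/c2.png',cv2.resize(o,(800,int(h*800/o.shape[1]))))
```

```text
[0.512  0.1563 0.2871] [ 0.1228 -0.4548 -0.5756]
(408, 1041, 3)
```

View pics/c2.png

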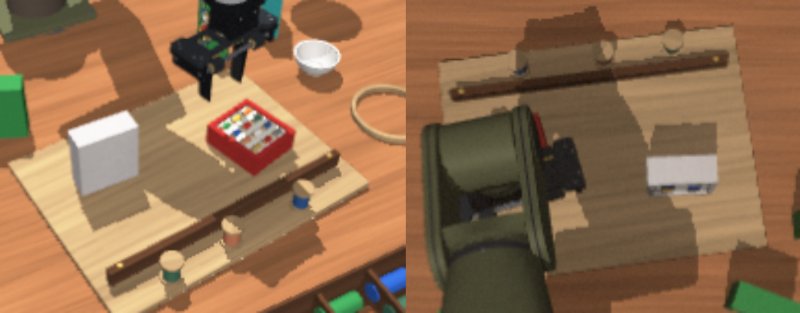

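The case lies on its back with bobbins up, short of the rail. The white case stands and the spools are undisturbed. Next I measure its pose from the scene view, since the arm hides it in the top view.

```bash
cat >> h.py <<'E'
def redscene(im):
    h=cv2.cvtColor(im,cv2.COLOR_RGB2HSV)
    red=((h[...,0]<6)|(h[...,0]>174))&(h[...,1]>150)&(h[...,2]>60)
    m=np.zeros(red.shape,np.uint8); m[150:260,260:380]=red[150:260,260:380]*255
    cs,_=cv2.findContours(m,cv2.RETR_EXTERNAL,cv2.CHAIN_APPROX_NONE); c=max(cs,key=cv2.contourArea)
    return cv2.approxPolyDP(cv2.convexHull(c),2.0,True).reshape(-1,2)
RP=np.array([.7004,.0541]); RY=np.array([-.1242,.9923]); RX=np.array([.9923,.1242])
E
python3 - <<'E'
from h import *
im=cv2.cvtColor(cv2.imread('pics/s2.png'),cv2.COLOR_BGR2RGB)
p=redscene(im)
for a,b,c in zip(p,onz('scene',p,.052),onz('scene',p,.012)): print(a,b[:2],'d',(RP-b[:2])@RX,' low',c[:2],(RP-c[:2])@RX)
# predicted
e=np.array([.4997,.1548])+.02*np.array([.961,.277]); u=np.array([.961,.277]); v=np.array([-.277,.961])
print('pred', [proj('scene',np.r_[e+a*u+b*v,.052]).round(1) for a,b in((0,-.05),(0,.05),(.11,.05),(.11,-.05))])
E
```

```text
[312 184] [0.514  0.2055] d 0.16616393123614856  low [0.4767 0.2326] 0.1997892431893109
[339 201] [0.6177 0.2392] d 0.0590918296835925  low [0.5854 0.2681] 0.08754498430510044
[337 209] [0.644 0.214] d 0.03609606434018785  low [0.613  0.2416] 0.06343840004067627
[318 224] [0.6712 0.1297] d 0.01959837327764413  low [0.6415 0.1532] 0.046143781930402805
[292 206] [0.574  0.0981] d 0.1199881481934657  low [0.5396 0.1201] 0.1513829219266243
[293 198] [0.5446 0.1181] d 0.1466403680369017  low [0.5088 0.1411] 0.17932258707345203
pred [array([[289.5, 196.2]]), array([[311.3, 182.1]]), array([[337.6, 199.6]]), array([[315.9, 215.2]])]
```

Call:
move_arm(motion=[{"xyz": [-0.17, -0.05, 0], "dr": [0, 0, 0]}, {"xyz": [-0.17, -0.05, 0], "dr": [0, 0, 0]}, {"xyz": [0, 0, 0], "dr": [0, 0, 0.73]}, {"xyz": [0, 0, 0], "dr": [0, 0, 0.73]}, {"xyz": [0, 0, 0.19], "dr": [0, 0, 0]}, {"xyz": [0, 0, 0.19], "dr": [0, 0, 0]}, {"xyz": [0, 0, 0.18], "dr": [0, 0, 0]}, {"xyz": [0, 0, 0], "dr": [0, 0, 0]}], fingers=-0.26)

```text
clock: 5.85
tcp_pos: [0.4679, 0.1562, 0.2169]
tool_rot: [0.001, 0.998, 0.062, -0.003]
force: [-0.2, 1.1, 0.2]
finger_gap: 0.06
finger_force: 0.0
```

Call:
move_arm(motion=[{"xyz": [0.1, 0, 0], "dr": [0, 0, 0]}, {"xyz": [0.1, 0, 0], "dr": [0, 0, 0]}, {"xyz": [0.06, 0, 0], "dr": [0, 0, 0]}, {"xyz": [0.05, 0, 0], "dr": [0, 0, 0]}, {"xyz": [0.05, 0, 0], "dr": [0, 0, 0]}, {"xyz": [0.05, 0, 0], "dr": [0, 0, 0]}, {"xyz": [0.05, 0, 0], "dr": [0, 0, 0]}, {"xyz": [0.05, 0, 0], "dr": [0, 0, 0]}])

```text
clock: 6.65
tcp_pos: [0.5301, 0.1646, 0.2201]
tool_rot: [-0.0, 0.998, 0.063, -0.002]
force: [-4.5, 1.1, 4.8]
finger_gap: 0.0598
finger_force: 2.8
```

Run:
```python
from h import *
s=manip.read_state(); t=s['tcp_pos']; print(t,s['force'],'d,y',(RP-t[:2])@RX,(t[:2]-RP)@RY)
im=grab('scene','s3.png'); p=redscene(im)
for a,b,c in zip(p,onz('scene',p,.052),onz('scene',p,.012)): print(a,b[:2],'d',(RP-b[:2])@RX,' low',c[:2],(RP-c[:2])@RX)
cv2.imwrite('pics/s3c.png',cv2.resize(im[140:270,230:400,::-1],None,fx=4,fy=4))
```

```text
[0.5301 0.1646 0.2201] [-4.5079  1.0752  4.752 ] d,y 0.15525479807125123 0.1308473468137709
[319 188] [0.5401 0.2155] d 0.13898693822385866  low [0.5041 0.2432] 0.1712994555122797
[342 207] [0.6435 0.2326] d 0.034291948109684986  low [0.6125 0.2611] 0.06154713531067225
[339 216] [0.671  0.2029] d 0.010674537297797573  low [0.6413 0.2299] 0.0367888767642754
[317 229] [0.6865 0.1168] d 0.006037947237212575  low [0.6575 0.1397] 0.03192831451179344
[295 209] [0.5891 0.0999] d 0.10479729588172801  low [0.5554 0.122 ] 0.13545826989470797
[295 199] [0.5512 0.1215] d 0.1396994642431089  low [0.5157 0.1446] 0.17204640036352287
```

View pics/s3c.png

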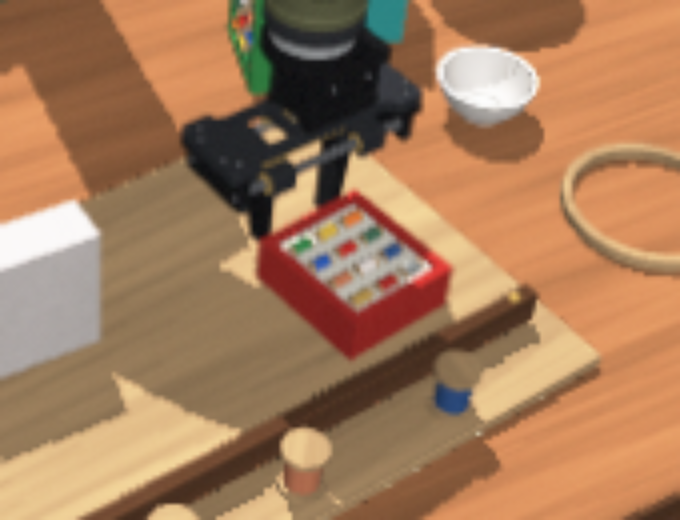

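The case is now square: both lower-end corners are about 139 mm from the rail face, leaving a gap of roughly 32 mm. I push on slowly.

Call:
move_arm(motion=[{"xyz": [0.05, 0, 0], "dr": [0, 0, 0]}, {"xyz": [0.05, 0, 0], "dr": [0, 0, 0]}, {"xyz": [0.05, 0, 0], "dr": [0, 0, 0]}, {"xyz": [0.04, 0, 0], "dr": [0, 0, 0]}, {"xyz": [0.03, 0, 0], "dr": [0, 0, 0]}, {"xyz": [0.02, 0, 0], "dr": [0, 0, 0]}, {"xyz": [0, 0, 0], "dr": [0, 0, 0]}])

```text
clock: 7.4
tcp_pos: [0.5593, 0.1678, 0.2198]
tool_rot: [0.0, 0.998, 0.062, 0.0]
force: [-1.4, 0.4, -0.6]
finger_gap: 0.0598
finger_force: 0.6
```

Run:
```python
from h import *
s=manip.read_state(); t=s['tcp_pos']; print(t,s['force'],'d,y',(RP-t[:2])@RX,(t[:2]-RP)@RY)
im=grab('scene','s4.png'); p=redscene(im)
for a,b,c in zip(p,onz('scene',p,.052),onz('scene',p,.012)): print(a,b[:2],'d',(RP-b[:2])@RX,' low',c[:2],(RP-c[:2])@RX)
```

```text
[0.5593 0.1678 0.2198] [-1.4194  0.3756 -0.625 ] d,y 0.12588489894335525 0.13034124963232888
[324 193] [0.5669 0.2171] d 0.11222302423246028  low [0.5322 0.2449] 0.14324270079050283
[347 213] [0.6712 0.2315] d 0.006965532315259773  low [0.6415 0.26  ] 0.03290070692893813
[347 217] [0.6848 0.2219] d -0.005390862846735768  low [0.6558 0.2499] 0.019947431544146552
[318 233] [0.7007 0.1113] d -0.0073537746124356755  low [0.6724 0.1339] 0.01788970060208661
[300 214] [0.6137 0.103 ] d 0.0799922434671177  low [0.5812 0.1252] 0.10945500028021066
[300 204] [0.577  0.1243] d 0.11377557588908409  low [0.5427 0.1475] 0.14487024902716142
```

Call:
move_arm(motion=[{"xyz": [0.015, 0, 0], "dr": [0, 0, 0]}, {"xyz": [0.015, 0, 0], "dr": [0, 0, 0]}, {"xyz": [0.01, 0, 0], "dr": [0, 0, 0]}, {"xyz": [0, 0, 0], "dr": [0, 0, 0]}])

```text
clock: 7.85
tcp_pos: [0.5637, 0.1685, 0.2199]
tool_rot: [0.0, 0.998, 0.062, -0.0]
force: [-3.6, -0.4, 1.8]
finger_gap: 0.0597
finger_force: 1.7
```

Call:
move_arm(motion=[{"xyz": [0.01, 0, 0], "dr": [0, 0, 0]}, {"xyz": [0.01, 0, 0], "dr": [0, 0, 0]}, {"xyz": [0, 0, 0], "dr": [0, 0, 0]}])

```text
clock: 8.15
tcp_pos: [0.5649, 0.1687, 0.2199]
tool_rot: [0.0, 0.998, 0.062, -0.003]
force: [-11.2, -2.2, 8.4]
finger_gap: 0.06
finger_force: 6.2
```

The force rises at TCP distance 0.120 m, as expected for a flush end. I back off, rise and check.

Call:
move_arm(motion=[{"xyz": [-0.02, 0, 0], "dr": [0, 0, 0]}, {"xyz": [-0.1, 0, 0], "dr": [0, 0, 0]}, {"xyz": [-0.2, 0, 0], "dr": [0, 0, 0]}, {"xyz": [-0.2, 0, 0], "dr": [0, 0, 0]}, {"xyz": [0, 0, -0.3], "dr": [0, 0, 0]}, {"xyz": [0, 0, -0.3], "dr": [0, 0, 0]}, {"xyz": [-0.2, 0, -0.3], "dr": [0, 0, 0]}, {"xyz": [-0.2, 0, 0], "dr": [0, 0, 0]}])

```text
clock: 8.95
tcp_pos: [0.4578, 0.1553, 0.3348]
tool_rot: [-0.001, 0.998, 0.062, 0.007]
force: [0.2, -0.2, 0.1]
finger_gap: 0.06
finger_force: 0.0
```

Call:
move_arm(motion=[{"xyz": [0, 0.25, 0], "dr": [0, 0, 0]}, {"xyz": [0, 0.25, 0], "dr": [0, 0, 0]}, {"xyz": [0, 0.25, 0], "dr": [0, 0, 0]}, {"xyz": [0, 0.25, 0], "dr": [0, 0, 0]}, {"xyz": [0, 0.25, 0], "dr": [0, 0, 0]}, {"xyz": [0, 0.25, 0], "dr": [0, 0, 0]}, {"xyz": [0, 0, 0], "dr": [0, 0, 0]}])

```text
clock: 9.65
tcp_pos: [0.4791, -0.0259, 0.3285]
tool_rot: [0.001, 0.998, 0.06, 0.001]
force: [-0.3, 0.7, 0.0]
finger_gap: 0.06
finger_force: 0.0
```

Run:
```python
from h import *
s=manip.read_state(); print(s['tcp_pos'],s['force'])
im=grab('scene','s5.png'); t=grab('top','t5.png')
a=cv2.resize(im[140:270,230:370,::-1],None,fx=2.8,fy=2.8); b=cv2.resize(t[105:235,155:325,::-1],None,fx=2.4,fy=2.8)
cv2.imwrite('pics/c5.png',np.hstack([a,b]))
h=cv2.cvtColor(t,cv2.COLOR_RGB2HSV); red=((h[...,0]<6)|(h[...,0]>174))&(h[...,1]>150)&(h[...,2]>60)
m=np.zeros(red.shape,np.uint8); m[130:200,170:240]=red[130:200,170:240]*255
r=cv2.minAreaRect(cv2.findNonZero(m)); B=onz('top',cv2.boxPoints(r),.052); print(r[1]); 
for w in B: print(w[:2],'d',(RP-w[:2])@RX,'y',(w[:2]-RP)@RY)
```

```text
[ 0.4791 -0.0259  0.3285] [-0.2846  0.6919  0.0094]
(36.56349563598633, 32.03593444824219)
[0.6817 0.2363] d -0.004026367728866612 y 0.1831441456363036
[0.6916 0.1341] d -0.0011854338948533247 y 0.08049794422651754
[0.5726 0.1207] d 0.11851893285124067 y 0.08197114344609557
[0.5629 0.2213] d 0.11565984067103935 y 0.18295417231332758
```

View pics/c5.png

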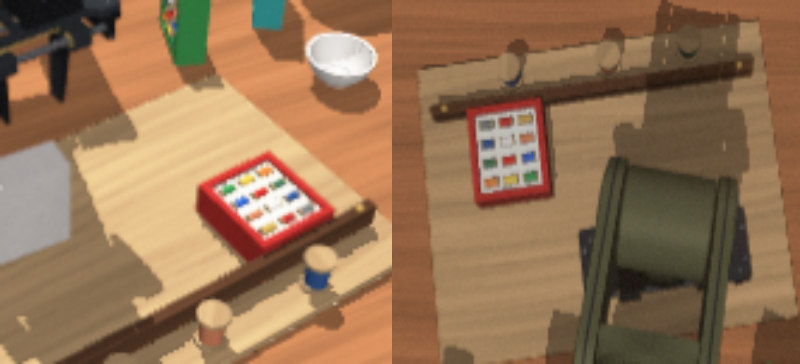

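The case is flush and square: end at about −2 mm, skew about 0.01 rad, y = 0.13. I raise the arm clear of the white case, verify that, and hand in.

Call:
move_arm(motion=[{"xyz": [0, 0, -0.2], "dr": [0, 0, 0]}, {"xyz": [0, 0, -0.2], "dr": [0, 0, 0]}, {"xyz": [-0.2, 0, -0.1], "dr": [0, 0, 0]}, {"xyz": [-0.2, 0, 0], "dr": [0, 0, 0]}, {"xyz": [0, 0, 0], "dr": [0, 0, 0]}, {"xyz": [0, 0, 0], "dr": [0, 0, 0]}])

```text
clock: 10.35
tcp_pos: [0.4312, -0.0288, 0.388]
tool_rot: [0.0, 0.998, 0.063, 0.001]
force: [-0.1, 0.4, 0.3]
finger_gap: 0.0601
finger_force: 0.0
```

Run:
```python
from h import *
im=grab('scene','s6.png'); i0=cv2.imread('pics/s0.png') if 0 else cv2.imread('pics/scene0.png')
cv2.imwrite('pics/c6.png',np.hstack([cv2.resize(x[130:320,170:400],None,fx=1.7,fy=1.7) for x in(i0,im[...,::-1])]))
```

```text
(no output)
```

View pics/c6.png

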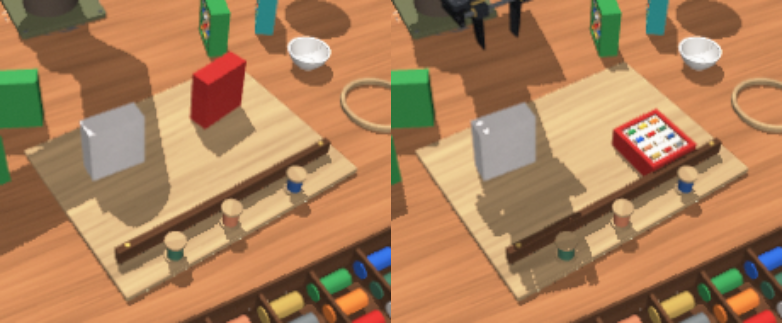

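The before and after views match for the white case and the other things, and the red case is flush against the rail.

```bash
python3 -c "
from cell import ticket
print(ticket.job_done())"
```

```text
the job is handed in; nothing more can be done
None
```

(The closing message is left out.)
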